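# Pack away the lock-off kit

## Robot

A 6-joint arm with a two-finger parallel gripper is mounted at the origin on a cart in front of the work surface, level with it; the furniture and walls round the work are solid. World frame = base frame: x ahead of the robot, y to its left, z up, the work surface at z = 0. Lengths are in m, angles in rad, forces in N, time in s.
With the tool pointing down it reaches from about 0.325 to 0.85 m from the base axis. Payload 4.4 kg.
Tool frame: the origin (TCP) lies at the very end of the fingers, on their centre line; the grasp point (between the pads) lies 19 mm behind it; z points along the fingers, y is the line along which they close (so a half turn about z gives the same grasp; the last joint's range is limited). The gripper opens to 94 mm and grips with 3 to 60 N. Pads are 16 mm wide; open, the fingers measure 119 mm over their backs; the gripper's body (75 mm by 177 mm) begins 78 mm behind the grasp point.
Start: joints at [-1.361, 0.207, 1.542, -0, 1.393, -0.15], TCP at [0.203, -0.538, 0.205] pointing down, gripper open.
Joint ranges: [-2.73, 2.73], [-0.86, 2.22], [0.23, 2.46], [-1.11, 4.25], [0.08, 2.63], [-2.82, 2.82]. Speed limits (rad/s): [2.79, 2.79, 3.14, 3.14, 3.14, 3.14].

## Interface

Orientations are given as a 3x3 rotation matrix whose columns are the frame's x, y, z axes.
In Python, from rig import ctrl, snapshot gives the robot as it stands. Calls block until the motion is done:
- ctrl.movep(position, orientation): joint-space move of the TCP to a pose.
- ctrl.move_linear(position, rotation=None, feed=0.15, threshold=None): straight line of the TCP; rotation=None keeps the orientation; feed is the mean speed in m/s. With threshold (N) it stops when the force on the tool has changed by that much, and returns True; else False.
- ctrl.move_joints(angles): joint-space move.
- ctrl.gripper_to(opening, f_grip=None): opening from 0.0 (shut) to 1.0 (fully open); f_grip is the grip in N (None keeps the last); returns when the fingers have stopped.
- ctrl.sleep(seconds).
- ctrl.ik(position, orientation): joint angles nearest the present ones, or None.
- ctrl.get_obs(): the state.
- snapshot(name): name is "scene" or "side" or "wrist"; returns a dict with "color" (480x640x3 uint8, blue, green, red), "fovy" (degrees; the focal length in pixels is half the picture's height over the tangent of half this angle, whatever the lens; pixels are square), "cx", "cy" (the principal point, pixels), "R" (3x3) and "t" (3): a world point X has camera coordinates R X + t. Camera axes: x right, y down, z forward; pixel columns grow to the right and rows downward; lengths in m; the calibration is good to about 2 mm. A picture is of the moment at which its call begins. There is no depth.
A pose or a line that the arm cannot do raises ctrl.PlanningError and nothing moves.
- ctrl.close_job(): hands the job in; it is judged then, once.
The state is a dict: "clock": time; "qpos": joint angles; "joint_velocities": joint speeds; "joint_torque": joint torques, N m; "ee_pos": TCP position; "tool_rot": TCP orientation; "wrist_force": force on the tool from outside, world axes, zero at the start; "moment": the same for the moment, N m; "width": opening from 0.0 (shut) to 1.0 (fully open); "gripper_force": force on a finger pad.
Only numpy, scipy, OpenCV 4.12 (cv2) and the standard library are available. Lean on these libraries where they do the work, as an engineer would, in place of code of your own. Each camera call takes 0.05 s, during which the arm holds its last target. There are 200 camera calls.

## Task

The lock-off is finished, so pack the kit away: gently fold the case's thin acrylic easel down flat until it snaps home (press on it with well under 25 N), and put every padlock, the marker pen and the small black roll of tape that are out on the bench into the case's near bay. Then close the cover and fasten both wing studs: press each one in and give it a quarter turn clockwise until it drops into its catch. Don't knock over the glass jar of screws.

Things in the scene. Friction and masses are not known exactly. Their poses are not given: they have to be found in the camera images.
- case: Grey sheet-metal case, an open tray fixed to the bench, 280 mm (its x) x 240 mm (its y) x 56 mm high, walls 4 mm. Origin at the centre of its underside, z up. It stands roughly square to the robot: its x points away from the robot, its y to the left. A cross divider (30 mm high) at x = -26 mm parts the near bay from the easel's compartment at the far side. The cover is hinged along the left (+y) wall; two steel catch brackets stick out of the right (-y) wall.
- bay (a point): Centre of the floor of the near bay, 5 mm above the case's underside, axes as the case's. The bay is 108 mm (x, -54 to +54) by 232 mm (y, -116 to +116) and 51 mm deep below the rim; all that is packed must lie below the rim there. Two padlocks and the tape roll fit side by side along y; the marker (lying along y) may lie on top of them.
- easel (a joint): Folding easel in the far compartment, a white acrylic plate on a sprung over-centre hinge: 0 = open, standing up and leaning 0.33 rad back (away from the robot) past the vertical against its stop; 1.9 = folded flat, lying level with its top edge towards the robot. A spring strut pushes it towards 0 below about 0.9 rad and towards 1.9 above that; 0.17 N m (about 2 N at the top edge) is needed to start it either way. When it is open the cover cannot close.
- easel_hinge (a point): Middle of the easel's hinge line, 28 mm above the case's underside; axes as the case's, the hinge lies along y. The plate is 110 mm wide (along y, centred), 6 mm thick (3 mm either side of the line from hinge to top edge) and reaches 90 mm from the hinge. Folded, its upper face is 31 mm above the case's underside.
- easel_top (a point): Middle of the easel's top edge, moving with it.
- cover (a joint): Cover of the case: 0 = shut, about 1.8 = standing open, leaning a little to the left (+y) past the vertical. Its stiff friction hinge (0.95 N m) holds it wherever it is left; it weighs 0.4 kg.
- cover_hinge (a point): Middle of the cover's hinge line, 58 mm above the case's underside; axes as the case's, the hinge lies along x. The cover is a plate 284 mm (x) by 244 mm, 4 mm thick (2 mm either side of the hinge plane; a pressed panel stands 1 mm prouder outside), with a 36 mm wide, 34 mm long tab for each stud at its free edge. Shut, it spans from the hinge towards -y.
- cover_edge (a point): Middle of the free edge of the cover, on its outer face, between the two stud tabs, moving with the cover.
- stud_near (a joint): Turn of the wing stud on the cover tab nearer the robot: 0 = free, wing across the edge (along the case's y); about 1.57 = a quarter turn clockwise seen from above the shut cover, wing along the edge (the case's x). At 0, released, its cross pin stands in a slot of the catch and cannot turn; pressed in it turns freely.
- press_near (a joint): How far that stud is pressed in (m): 0 = up, 0.0105 = fully in. Press it 0.009 to 0.0105 in to turn it (its spring takes 2 N at 0 and 7 N fully in). Let go at a quarter turn, it springs back only to about 0.006, held in the catch; let go half-way round it stays at about 0.0085.
- wing_near (a point): Centre of that stud's steel wing, the part to grip: 9 mm thick (its x), 30 mm long (its y), 16 mm tall (its z, which points out of the cover). With the cover shut its centre is 22.5 mm above the cover's upper face (point moves with the stud).
- stud_far (a joint): Turn of the other wing stud, on the cover tab farther from the robot; as stud_near.
- press_far (a joint): How far the far stud is pressed in; as press_near.
- wing_far (a point): Centre of the far stud's wing; as wing_near.
- padlock_a_mid (a point): Brass padlock, 68 x 42 x 18 mm, lying flat: centre of its solid body (36 mm along x, 42 mm along y, 18 mm high), 9 mm up. Its shackle points along +x and reaches 49 mm from this point; the body reaches 18 mm along -x. Grip the body across y. None if this padlock is not there.
- padlock_b_mid (a point): The other brass padlock, the same in size and axes. None if it is not there.
- tape_roll_mid (a point): Small black roll of electrical tape lying flat, 53 mm across, 19 mm high, solid to the grip: its centre. None if it is not there.
- marker_mid (a point): Marker pen, white with a blue cap, 135 mm long (along its y), 17 mm thick, lying flat: its centre, 8 mm up. Grip it across x. None if it is not there.
- screw_jar: Glass jar of mixed screws with a red tin lid, 61 mm across, 78 mm tall, standing on the bench; origin under its centre. It stays there.
There are look-alikes about, which are no part of the job. What is shaped like the part that bears tape_roll_mid but red or turquoise is not meant.

How it is judged:
By the outcome, as a careful person would: the job done as asked, in the order asked, and still so for the second after the job is handed in, with the robot touching nothing.
Of padlock_a, padlock_b, tape_roll, marker only 2 to 4 are there at a start; the rules pass over those that are not, and their reading is None.
At some moment in a run one of padlock_a, padlock_b, tape_roll, marker may be knocked a few centimetres aside while the robot is not near it.
Once in a run the grip may slacken for a moment while it holds something.
It also fails if it takes over 210 s, if anything falls off the work surface, if the arm or the gripper's body presses on something with over 40 N, if the wrist force passes 120 N, or if a joint passes its speed limit or range.

## Working session

There is one attempt and no reset: what is moved stays moved. The work goes in short steps, each a Python script; the robot and the scene stay as the last script left them, time stands still between calls to the robot, and variables do not carry over. Pictures are saved under pics/ and viewed, at most 14 in all, crops included, and the job is handed in when it is done.

```bash
ls; mkdir -p pics; python3 - <<'E'
from rig import ctrl, snapshot
import cv2
for n in ("scene","side","wrist"):
    s=snapshot(n); cv2.imwrite(f"pics/{n}0.png",s["color"]); print(n,s["fovy"],s["cx"],s["cy"],s["R"].round(3).tolist(),s["t"].round(3).tolist())
print(ctrl.get_obs())
E
```

```text
pics
scene 53.71655427791832 315.85558458967296 245.73745676142056 [[-0.58, 0.814, -0.02], [0.542, 0.368, -0.755], [-0.608, -0.449, -0.655]] [0.437, -0.172, 1.375]
side 44.865901669832795 316.2609859922269 241.34196762911057 [[0.973, -0.232, 0.003], [-0.143, -0.61, -0.779], [0.183, 0.758, -0.626]] [-0.581, 0.067, 1.434]
wrist 64.47306882998573 316.5098977987821 235.28843537347072 [[0.354, -0.935, -0.001], [-0.909, -0.344, 0.234], [-0.22, -0.082, -0.972]] [-0.575, -0.024, 0.389]
{'clock': 0.15, 'qpos': array([-1.36052794e+00,  2.07236861e-01,  1.54261721e+00,  4.91191286e-05,
        1.39346939e+00, -1.50533174e-01]), 'joint_velocities': array([-1.05754094e-04, -2.55542435e-03, -3.73926136e-03, -2.60761912e-05,
        6.48750456e-04, -1.47822210e-03]), 'joint_torque': array([ 3.98228449e-04, -3.71310174e+01, -2.81813943e+01,  6.99149631e-02,
        3.26972140e-02, -9.97293751e-05]), 'ee_pos': array([ 0.20284699, -0.53737764,  0.20455445]), 'tool_rot': array([[ 9.35617276e-01,  3.53015885e-01, -3.13973969e-04],
       [ 3.53015891e-01, -9.35615777e-01,  1.70277641e-03],
       [ 3.07348122e-04, -1.70398482e-03, -9.99998501e-01]]), 'wrist_force': array([-1.01714715, -0.71230065, -0.11197088]), 'moment': array([-0.02672491, -0.01319063,  0.02875546]), 'gripper_force': 0.0, 'width': 1.000731140256713}
```

View pics/scene0.png

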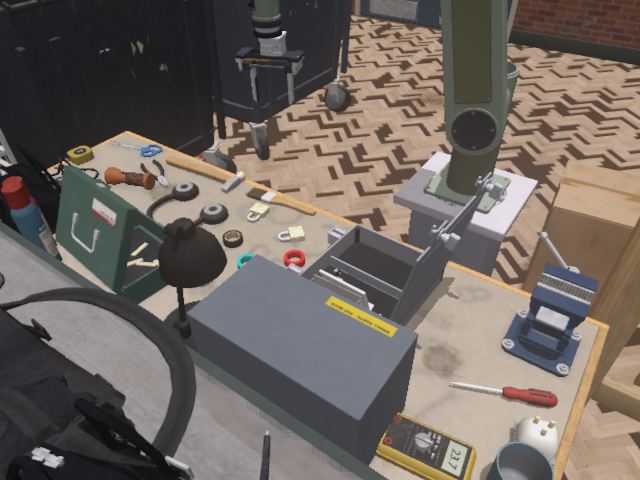

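View pics/side0.png

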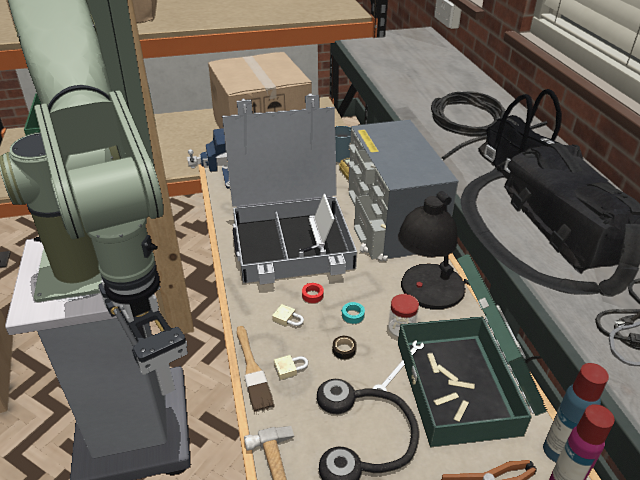

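The side view shows brass padlocks at (287,316) and (290,365), a black roll at (344,347), and look-alike rolls in red (313,293) and turquoise (353,312). The jar is at (404,315) and the open case is around (290,240). I can't see a marker yet. Next is an enlarged crop to confirm these and measure them.

```bash
python3 - <<'E'
import cv2
im=cv2.imread("pics/side0.png")
cv2.imwrite("pics/crop1.png",cv2.resize(im[190:390,220:440],None,fx=3,fy=3,interpolation=cv2.INTER_CUBIC))
im=cv2.imread("pics/side0.png")
cv2.imwrite("pics/crop2.png",cv2.resize(im[85:285,215:400],None,fx=3,fy=3,interpolation=cv2.INTER_CUBIC))
E
```

```text
(no output)
```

View pics/crop1.png

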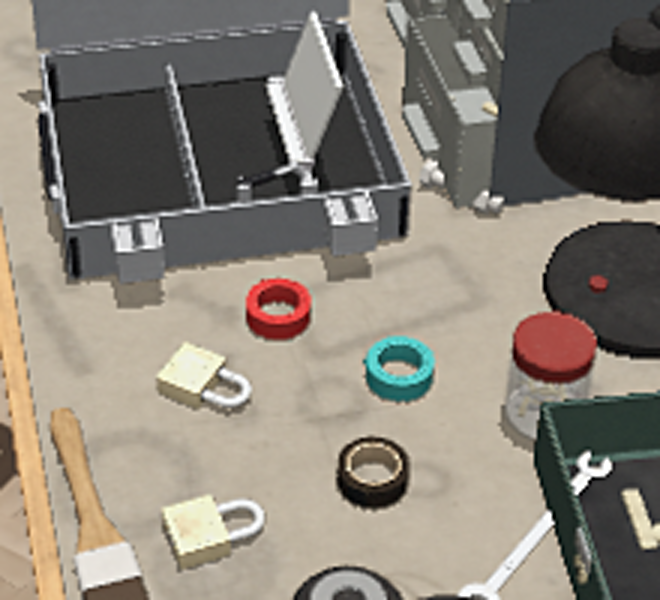

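View pics/crop2.png

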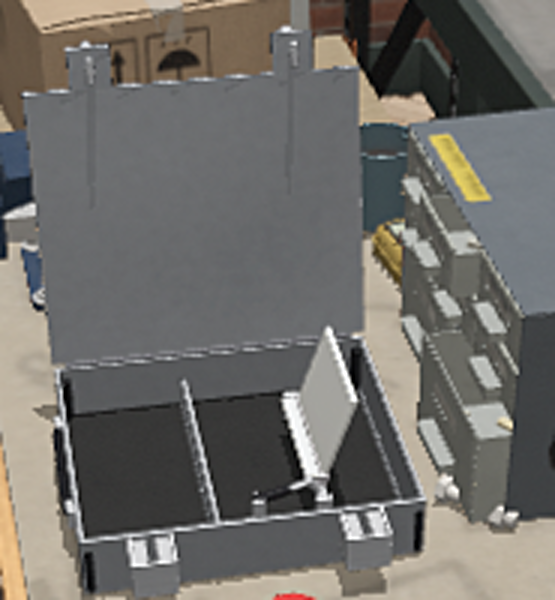

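The crop confirms one black roll with a cardboard core (344,347), which is the tape, and two brass padlocks. The red and turquoise rolls are look-alikes. No camera shows a marker. Next: helpers and a rough fit.

```bash
cat > h.py <<'E'
import numpy as np, cv2
from rig import ctrl, snapshot
from scipy.optimize import least_squares
def K(s):
    f=s["color"].shape[0]/2/np.tan(np.radians(s["fovy"])/2); return f,s["cx"],s["cy"]
def proj(s,X):
    f,cx,cy=K(s); c=np.atleast_2d(X)@s["R"].T+s["t"]; return np.c_[f*c[:,0]/c[:,2]+cx,f*c[:,1]/c[:,2]+cy]
def back(s,px,z):
    f,cx,cy=K(s); px=np.atleast_2d(px).astype(float); z=np.broadcast_to(z,len(px))
    d=np.c_[(px[:,0]-cx)/f,(px[:,1]-cy)/f,np.ones(len(px))]@s["R"]; o=-s["R"].T@s["t"]
    return o+d*((z-o[2])/d[:,2])[:,None]
def down(a):  # tool pointing down, tool y (closing) at angle a from world x
    y=np.array([np.cos(a),np.sin(a),0]); z=np.array([0,0,-1.]); return np.c_[np.cross(y,z),y,z]
def blobs(s,mask,amin=60):
    n,l,st,c=cv2.connectedComponentsWithStats(mask.astype(np.uint8)); return [(c[i],st[i,4],l==i) for i in range(1,n) if st[i,4]>amin]
E
python3 - <<'E'
from h import *
s=snapshot("side")
px=[(243,264.5),(356.5,251),(234.2,208.6)]
X=back(s,px,0.056); print(X.round(3), np.linalg.norm(X[1]-X[0]),np.linalg.norm(X[2]-X[0]))
L=np.array([(-.14,-.12),(.14,-.12),(-.14,.12)])
def f(p): c,n=np.cos(p[2]),np.sin(p[2]); return (L@np.array([[c,n],[-n,c]])+p[:2]-X[:,:2]).ravel()
r=least_squares(f,[.5,0,0]); print("case",r.x,r.fun.round(3))
print("locks",back(s,[(284,314),(286,366)],.018).round(3),"shackle end",back(s,[(302,323),(307,363)],.009).round(3))
print("tape",back(s,[(344,345)],.019).round(3),"jar lid",back(s,[(404.5,303)],.078).round(3))
print("red,turq",back(s,[(313,291),(353,311)],.019).round(3))
print("easel top corners",back(s,[(324.3,194.7),(333.3,217.5)],.113).round(3))
print("cabinet base",back(s,[(373,257),(385,258)],0).round(3))
E
```

```text
[[ 0.387 -0.141  0.056]
 [ 0.66  -0.155  0.056]
 [ 0.395  0.088  0.056]] 0.2734300821145672 0.22924116206325024
case [ 0.52845723 -0.03115691 -0.03787337] [-0.003 -0.005  0.004 -0.002 -0.002  0.006]
locks [[ 0.455 -0.284  0.018]
 [ 0.432 -0.428  0.018]] shackle end [[ 0.49  -0.312  0.009]
 [ 0.476 -0.423  0.009]]
tape [[ 0.561 -0.402  0.019]] jar lid [[ 0.701 -0.369  0.078]]
red,turq [[ 0.535 -0.228  0.019]
 [ 0.607 -0.312  0.019]]
easel top corners [[ 0.622  0.015  0.113]
 [ 0.619 -0.085  0.113]]
cabinet base [[ 0.715 -0.123  0.   ]
 [ 0.744 -0.134 -0.   ]]
```

```bash
python3 - <<'E'
from h import *
import pickle
ctrl.movep([0.45,-0.2,0.36],down(-np.pi/2))
s=snapshot("wrist"); cv2.imwrite("pics/w1.png",s["color"]); pickle.dump(s,open("w1.pkl","wb"))
o=ctrl.get_obs(); print(o["ee_pos"],o["qpos"].round(2),o["clock"])
E
```

```text
[ 0.44960871 -0.20068582  0.35936221] [-0.6  -0.05  1.5  -0.    1.69  0.98] 1.8917
```

View pics/w1.png

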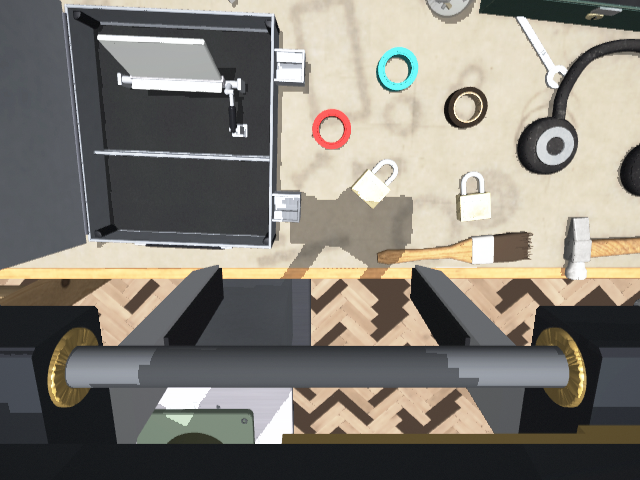

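The wrist view looks straight down. It shows the case with rim corners at about (92,242), (272,247), (279,12) and (67,8), and the easel hinge at about (172,85). The padlocks are at (374,188) and (474,204), the black roll at (467,106), and the catches at (286,66) and (286,207). There is still no marker.

```bash
cat >> h.py <<'E'
def locks(s):  # brass bodies: centre, angle of shackle direction, side lengths (top face z=.018)
    h=cv2.cvtColor(s["color"],cv2.COLOR_BGR2HSV); m=cv2.inRange(h,(22,40,120),(36,150,255))
    m=cv2.morphologyEx(m,cv2.MORPH_OPEN,np.ones((3,3))); out=[]
    for c,a,l in blobs(s,m,250):
        q=cv2.findContours(l.astype(np.uint8),0,2)[0][0].reshape(-1,2); r=cv2.minAreaRect(back(s,q,.018)[:,:2].astype(np.float32)*1000)
        out.append((c.round(0),a,np.round(r[0],1),np.round(r[1],1),round(r[2],1)))
    return out
def dark(s,z,amin=200,vmax=60):
    h=cv2.cvtColor(s["color"],cv2.COLOR_BGR2HSV); m=h[...,2]<vmax; out=[]
    for c,a,l in blobs(s,m,amin):
        q=cv2.findContours(l.astype(np.uint8),0,2)[0][0].reshape(-1,2); (x,y),r=cv2.minEnclosingCircle(back(s,q,z)[:,:2].astype(np.float32)*1000)
        out.append((c.round(0),a,round(x,1),round(y,1),round(r,1)))
    return out
E
python3 - <<'E'
from h import *
import pickle
s=pickle.load(open("w1.pkl","rb"))
g=cv2.cvtColor(s["color"],cv2.COLOR_BGR2GRAY)
px=np.array([(92,242),(272,247),(279,12),(67,8)],float)
X=back(s,px,0.056)
L=np.array([(-.14,.12),(-.14,-.12),(.14,-.12),(.14,.12)])
def f(p): c,n=np.cos(p[2]),np.sin(p[2]); return (L@np.array([[c,n],[-n,c]])+p[:2]-X[:,:2]).ravel()
r=least_squares(f,[.5,0,0]); print("case",r.x,r.fun.round(4))
print(np.linalg.norm(X-np.roll(X,1,0),axis=1))
for x in locks(s): print(x)
print("shackles",back(s,[(389,163),(473,174)],.009).round(3))
print(dark(s,.0095))
print("easel bar ends",back(s,[(120,82),(227,89)],.03).round(3),"top",back(s,[(98,36),(205,40)],.113).round(3))
print("divider",back(s,[(95,152),(270,158)],.035).round(3))
print("catches",back(s,[(286,66),(286,207)],.056).round(3))
im=cv2.resize(s["color"][:260,50:500],None,fx=1.77,fy=1.77,interpolation=cv2.INTER_CUBIC); cv2.imwrite("pics/w1c.png",im)
E
```

```text
case [ 0.52743537 -0.03230603 -0.03635237] [-0.0008  0.0011 -0.0026 -0.0037 -0.0006  0.0018  0.004   0.0007]
[0.27511517 0.23515041 0.278206   0.24099107]
(array([ 95., 273.]), np.int32(1455), array([336.7, 116.8]), array([274.2,  12.1]), 90.0)
(array([252., 273.]), np.int32(531), array([ 336.6, -111.1]), array([88.2, 12.1]), 90.0)
(array([332., 273.]), np.int32(421), array([ 336.5, -226.3]), array([82.1, 12.1]), 90.0)
(array([513., 273.]), np.int32(782), array([ 337.1, -484.1]), array([137.9,  13.7]), 90.0)
(array([612., 273.]), np.int32(410), array([ 336.2, -628.6]), array([76. , 12.2]), 90.0)
shackles [[ 0.492 -0.301  0.009]
 [ 0.477 -0.417  0.009]]
[(array([560.,  13.]), np.int32(2644), 674.1, -508.0, 103.0), (array([97., 61.]), np.int32(856), 595.9, 91.7, 84.6), (array([560., 106.]), np.int32(1588), 561.0, -551.4, 98.5), (array([188.,  94.]), np.int32(427), 579.6, -33.5, 52.4), (array([236., 112.]), np.int32(384), 559.9, -92.1, 27.5), (array([631., 171.]), np.int32(744), 481.7, -644.6, 34.6), (array([108., 205.]), np.int32(429), 446.1, 96.2, 57.4), (array([310., 412.]), np.int32(45926), 25.8, -207.5, 543.2)]
easel bar ends [[ 0.593  0.044  0.03 ]
 [ 0.584 -0.09   0.03 ]] top [[ 0.624  0.021  0.113]
 [ 0.621 -0.088  0.113]]
divider [[ 0.507  0.084  0.035]
 [ 0.5   -0.142  0.035]]
catches [[ 0.606 -0.166  0.056]
 [ 0.439 -0.163  0.056]]
```

```bash
cat >> h.py <<'E'
from scipy.spatial.transform import Rotation as Ro
CASE=np.array([.5275,-.032,-.0365])
def cw(x,y,z=0): c,n=np.cos(CASE[2]),np.sin(CASE[2]); return np.array([CASE[0]+c*x-n*y,CASE[1]+n*x+c*y,z])
HX=.063
E
python3 - <<'E'
from h import *
yaw=Ro.from_euler('z',CASE[2])
th=np.radians(25)
R=(yaw*Ro.from_euler('y',-th)).as_matrix()@down(np.pi/2)
print(R.round(2))
P=lambda r,ang:cw(HX+r*np.sin(ang),0,.028+r*np.cos(ang))
ctrl.gripper_to(0.0,20)
rr=np.hypot(.066,.057); a0=np.arctan2(.066,.057)
p0=P(rr,a0)
up=p0+np.array([-.03,0,.10])
ctrl.movep(up,R)
ctrl.move_linear(p0,feed=.1,threshold=15)
print(ctrl.get_obs()["ee_pos"],p0,ctrl.get_obs()["wrist_force"])
for a in np.linspace(a0,np.radians(-45),12)[1:]:
    hit=ctrl.move_linear(P(rr,a),feed=.08,threshold=18)
    print(round(a,2),hit,ctrl.get_obs()["wrist_force"].round(1))
    if hit: break
ctrl.sleep(.3)
s=snapshot("side"); cv2.imwrite("pics/s2.png",cv2.resize(s["color"][90:290,215:415],None,fx=3,fy=3))
E
```

```text
[[-0.91  0.04  0.42]
 [ 0.03  1.   -0.02]
 [-0.42  0.   -0.91]]
[ 0.65698688 -0.0368304   0.0859277 ] [ 0.65641408 -0.03670745  0.085     ] [-0.5780527   0.54920858  0.71793448]
0.71 False [ 0.4  0.1 -0.2]
0.56 False [2.  0.5 0.5]
0.41 False [ 2.6 -0.4  0.1]
0.26 False [ 1.8 -0.4  1.1]
0.11 False [ 2.3 -0.3 -0.3]
-0.04 False [ 1.8 -0.6 -0.3]
-0.19 False [ 1.6  0.6 -0.5]
-0.34 False [-1.1 -0.6 -0.2]
-0.49 False [-0.8  0.3  0.3]
-0.64 False [0.2 0.3 1.2]
-0.79 False [ 0.1 -0.3  0.9]
```

View pics/s2.png

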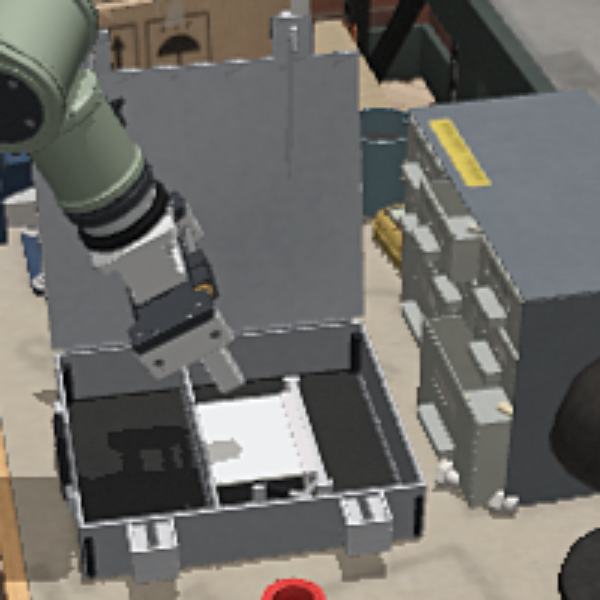

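The easel lies flat, with the white plate level from (200,400) to (320,480) in the crop. I'll press it lightly to confirm it's home, then look closely at the loose parts.

```bash
python3 - <<'E'
from h import *
import pickle
R=Ro.from_euler('z',CASE[2]).as_matrix()@down(-np.pi/2)
w=pickle.load(open("w1.pkl","rb")); h=cv2.cvtColor(w["color"],cv2.COLOR_BGR2HSV)
print("hsv",[h[r,c].tolist() for c,r in ((374,188),(370,193),(474,208),(467,90),(467,124),(440,190),(300,140))])
p=ctrl.get_obs()["ee_pos"]; ctrl.move_linear(p+[0,0,.08])
ctrl.movep(cw(HX-.075,0,.08),R)
print(ctrl.move_linear(cw(HX-.075,0,.029),feed=.03,threshold=5),ctrl.get_obs()["ee_pos"],ctrl.get_obs()["wrist_force"])
ctrl.move_linear(cw(HX-.075,0,.15)); ctrl.gripper_to(1.0,30)
ctrl.movep([.43,-.36,.28],down(-np.pi/2))
s=snapshot("wrist"); cv2.imwrite("pics/w2.png",s["color"]); pickle.dump(s,open("w2.pkl","wb"))
print(ctrl.get_obs()["clock"])
E
```

```text
hsv [[30, 5, 255], [30, 1, 255], [30, 14, 254], [16, 78, 62], [14, 69, 63], [20, 31, 233], [20, 29, 237]]
True [ 0.5154111  -0.03154393  0.03110211] [-0.6556122   0.88583803  4.59747987]
19.4833
```

View pics/w2.png

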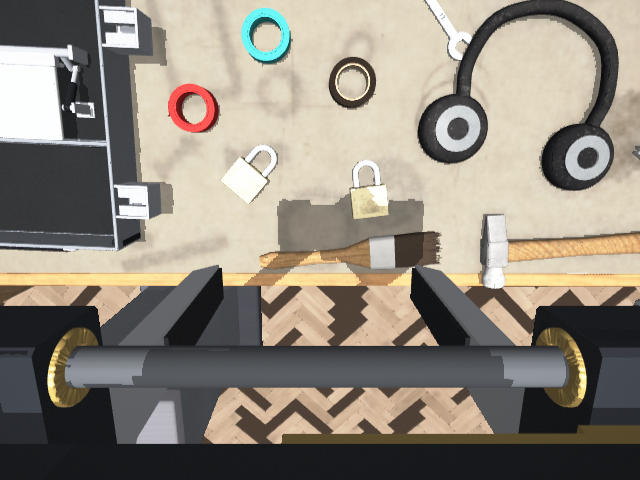

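The close view shows lock 1's body centre at about (247,181) with its shackle end at (266,149). Lock 2's body is at (369,202), shackle end at (366,161), and the black roll is at (352,82). The shadowed area near lock 2 belongs to the gripper.

```bash
python3 - <<'E'
from h import *
import pickle
s=pickle.load(open("w2.pkl","rb"))
for q,e in (((247,181),(266,148)),((369,202),(366,161))):
    c=back(s,[q],.016)[0]; t=back(s,[e],.009)[0]; d=t-c; print(c.round(4),t.round(4),np.linalg.norm(d[:2]).round(3),np.degrees(np.arctan2(d[1],d[0])).round(1))
for t in dark(s,.0095,vmax=75): print(t)
for x in (back(s,[(352,82)],.010),back(s,[(352,79)],.019)): print(x.round(4))
im=s["color"][140:230,200:410]; cv2.imwrite("pics/w2c.png",cv2.resize(im,None,fx=3.8,fy=3.8,interpolation=cv2.INTER_CUBIC))
E
```

```text
[ 0.4563 -0.2796  0.016 ] [ 0.4934 -0.3017  0.009 ] 0.043 -30.8
[ 0.4321 -0.4212  0.016 ] [ 0.4789 -0.417   0.009 ] 0.047 5.0
(array([61., 52.]), np.int32(7286), 575.9, -75.0, 84.7)
(array([534.,  92.]), np.int32(8529), 528.3, -593.7, 120.4)
(array([120., 115.]), np.int32(3124), 526.4, -126.0, 73.4)
(array([351.,  83.]), np.int32(770), 564.2, -398.2, 26.4)
(array([ 54., 189.]), np.int32(9526), 445.9, -47.5, 84.7)
(array([587., 157.]), np.int32(300), 483.3, -672.2, 11.3)
(array([128., 231.]), np.int32(508), 391.5, -132.2, 21.3)
(array([409., 249.]), np.int32(902), 373.4, -475.4, 27.9)
(array([304., 403.]), np.int32(53317), 81.7, -364.6, 460.6)
[[ 0.5645 -0.3987  0.01  ]]
[[ 0.5662 -0.3979  0.019 ]]
```

View pics/w2c.png

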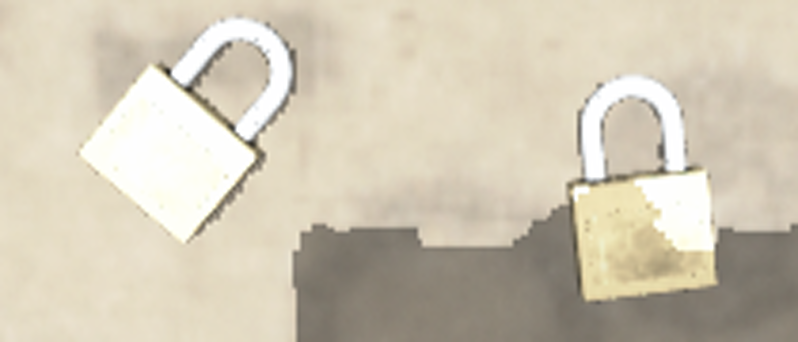

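```bash
cat >> h.py <<'E'
def pick(p,a,openw,zt=.003,grip=40):
    ctrl.gripper_to(openw/.094,grip)
    ctrl.movep([p[0],p[1],.10],down(a)); ctrl.move_linear([p[0],p[1],.03],feed=.2)
    print("touch",ctrl.move_linear([p[0],p[1],zt],feed=.04,threshold=12))
    ctrl.gripper_to(0.0,grip); w0=ctrl.get_obs()["width"]*94
    ctrl.move_linear([p[0],p[1],.13],feed=.2); o=ctrl.get_obs(); print("width",round(w0,1),round(o["width"]*94,1),"F",round(o["gripper_force"],1))
    return o["width"]*94>5
def place(x,y,a,rel,zt=.009,side=0):
    t=cw(x,y); R=down(CASE[2]+a)
    ctrl.movep([t[0],t[1],.13],R); o=ctrl.get_obs(); print("at place width",round(o["width"]*94,1))
    if o["width"]*94<5: return False
    ctrl.move_linear([t[0],t[1],.05],feed=.15)
    print("touch",ctrl.move_linear([t[0],t[1],zt],feed=.04,threshold=10),ctrl.get_obs()["ee_pos"].round(4),"w",round(ctrl.get_obs()["width"]*94,1))
    ctrl.gripper_to(rel/.094); ctrl.move_linear([t[0],t[1],.15],feed=.2); return True
E
python3 - <<'E'
from h import *
import pickle
s=pickle.load(open("w2.pkl","rb"))
c=back(s,[(244.9,180.5)],.018)[0]; print(c)
if pick(c,np.radians(-130),.070): print(place(-.0975,-.065,-np.pi/2,.054))
ctrl.movep([.43,-.36,.28],down(-np.pi/2))
s=snapshot("wrist"); cv2.imwrite("pics/w3.png",s["color"]); pickle.dump(s,open("w3.pkl","wb"))
print(ctrl.get_obs()["clock"])
E
```

```text
[ 0.45705671 -0.27753144  0.018     ]
touch False
width 41.7 41.6 F 40.0
at place width 41.4
touch False [ 0.428  -0.0935  0.0092] w 41.5
True
28.65
```

View pics/w3.png

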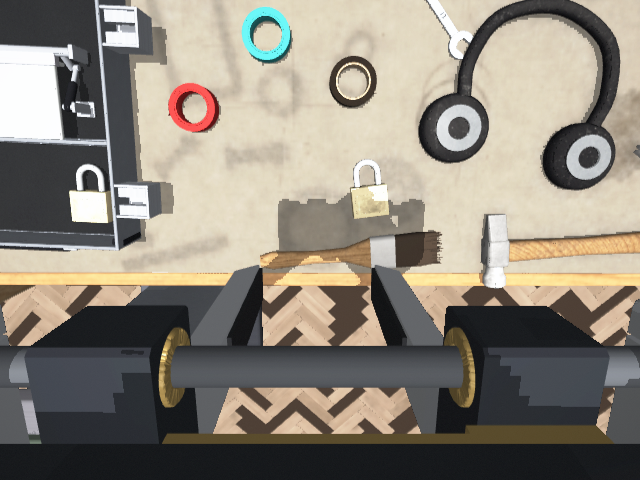

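Lock 1 sits in the bay at (90,200). Lock 2, at (369,202), and the black roll, at (353,82), haven't moved.

```bash
python3 - <<'E'
from h import *
import pickle
s=pickle.load(open("w3.pkl","rb"))
c=back(s,[(369.6,201.7)],.018)[0]; print(c)
if pick(c,np.radians(5.4-90),.070): print(place(-.0975,.015,-np.pi/2,.054))
ctrl.movep([.43,-.36,.28],down(-np.pi/2))
s=snapshot("wrist"); cv2.imwrite("pics/w4.png",s["color"]); pickle.dump(s,open("w4.pkl","wb"))
T=[t for t in dark(s,.0095,vmax=75) if 22<t[4]<30]; print(T)
t=cw(-.082,.075)
for a in (np.pi,0): print(a,ctrl.ik([t[0],t[1],.009],down(CASE[2]+a)), ctrl.ik([.564,-.398,.003],down(a)))
print(ctrl.get_obs()["clock"])
E
```

```text
[ 0.43221514 -0.42083309  0.018     ]
touch False
width 41.7 41.7 F 39.9
at place width 41.4
touch False [ 0.431  -0.0135  0.0093] w 41.6
True
[(array([351.,  83.]), np.int32(776), 564.0, -398.4, 26.3), (array([128., 231.]), np.int32(549), 391.8, -132.6, 22.9)]
3.141592653589793 None [-7.39725649e-01  6.48500922e-01  1.36852169e+00 -4.44089210e-16
  1.12457005e+00  2.40186700e+00]
0 [-9.03431103e-02  2.21344965e-01  1.99506548e+00 -4.44089210e-16
  9.25182206e-01 -5.38431103e-02] [-7.39725649e-01  6.48500922e-01  1.36852169e+00 -4.44089210e-16
  1.12457005e+00 -7.39725649e-01]
38.6667
```

View pics/w4.png

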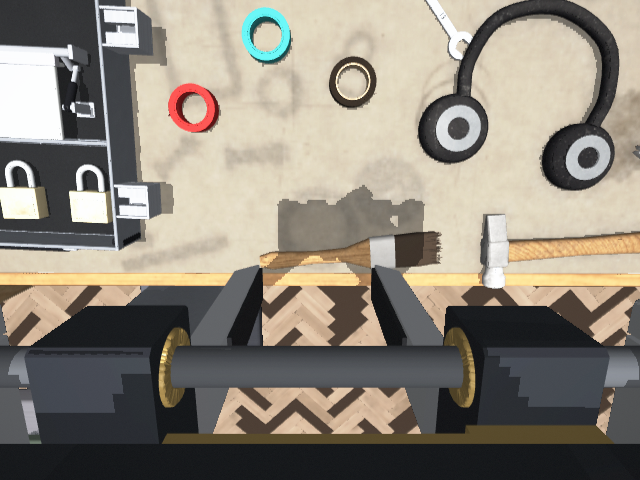

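Both locks are in the bay at (22,195) and (90,200). The roll at (352,82) is still in place, measured radius 26 mm. The cover is close to where the roll goes, so I'll pick and place it with the tool tilted 22° to the right.

```bash
python3 - <<'E'
from h import *
R=(Ro.from_euler('z',CASE[2])*Ro.from_euler('x',np.radians(22))).as_matrix()@down(0)
p=np.array([.564,-.398]); t=cw(-.082,.075)
print(ctrl.ik([*p,.006],R),ctrl.ik([t[0],t[1],.012],R))
ctrl.gripper_to(.070/.094,40)
ctrl.movep([*p,.12],R); ctrl.move_linear([*p,.03],feed=.2)
print("touch",ctrl.move_linear([*p,.006],feed=.04,threshold=12))
ctrl.gripper_to(0.0,40); print(ctrl.get_obs()["width"]*94)
ctrl.move_linear([*p,.15],feed=.2); print(ctrl.get_obs()["width"]*94)
ctrl.movep([t[0],t[1]-.1,.15],R); w=ctrl.get_obs()["width"]*94; print(w)
if w>40:
    ctrl.move_linear([t[0],t[1],.12],feed=.15)
    ctrl.move_linear([t[0],t[1],.04],feed=.12,threshold=12)
    print("touch",ctrl.move_linear([t[0],t[1],.012],feed=.04,threshold=10),ctrl.get_obs()["ee_pos"],ctrl.get_obs()["wrist_force"])
    ctrl.gripper_to(.062/.094); ctrl.move_linear([t[0],t[1]-.04,.15],feed=.15)
ctrl.movep([.40,-.2,.30],down(-np.pi/2))
s=snapshot("wrist"); cv2.imwrite("pics/w5.png",s["color"]); print(ctrl.get_obs()["clock"])
E
```

```text
[-0.86717947  0.8192302   1.12626931  0.2562732   1.48877225 -0.88962841] [-0.37509144  0.26671727  2.00049463  0.42005549  1.04799719 -0.58239987]
touch False
49.407422065554
49.66236511293411
50.21448203901085
touch False [0.44839531 0.04590054 0.01196059] [-0.63195419 -0.3158641  -0.73311536]
49.9667
```

View pics/w5.png

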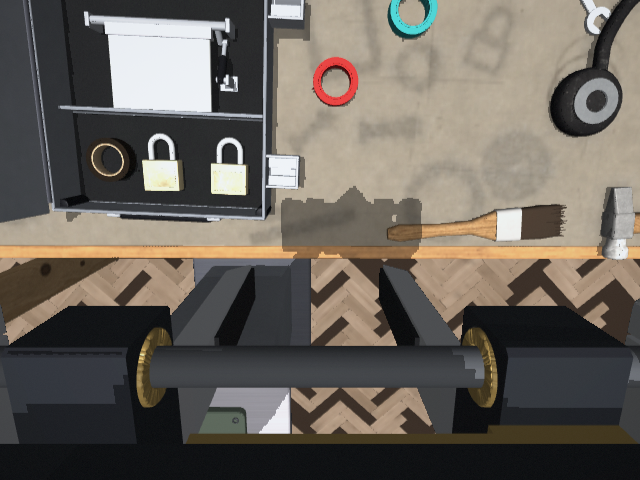

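All three parts lie in the bay: roll (110,160), locks (162,165) and (229,168). The easel is flat, and no marker is out in any view. Now I'll swing the cover shut from the left.

```bash
python3 - <<'E'
from h import *
R=down(CASE[2])
HY=.122
def T(q,s=.222,m=0.): return cw(0,HY-s*np.cos(q)+(.003+.008*min(1,np.sin(q))+m)*np.sin(q),.058+s*np.sin(q)+(.003+.008*np.sin(q)+m)*np.cos(q))
ctrl.gripper_to(0.0,20)
p0=T(1.85,m=.025)
over=np.array([p0[0],p0[1]+.01,.40])
for q in (1.85,1.5,1,.5,0): 
    assert ctrl.ik(T(q),R) is not None,q
ctrl.movep([.47,-.15,.42],R); ctrl.movep([p0[0],.02,.42],R); ctrl.move_linear(over,feed=.25)
print(ctrl.move_linear(p0,feed=.15,threshold=10),p0)
for q in np.linspace(1.8,.0,19):
    hit=ctrl.move_linear(T(q),feed=.10,threshold=20); f=ctrl.get_obs()["wrist_force"]
    print(round(q,2),hit,f.round(1),end=" | ")
    if hit: break
print(ctrl.move_linear(T(0)-[0,0,.003],feed=.02,threshold=8),ctrl.get_obs()["ee_pos"],T(0))
ctrl.move_linear(T(0)+[0,0,.1],feed=.2)
ctrl.movep([.42,-.13,.33],down(-np.pi/2))
s=snapshot("wrist"); cv2.imwrite("pics/w6.png",s["color"]); 
import pickle; pickle.dump(s,open("w6.pkl","wb")); print(ctrl.get_obs()["clock"])
E
```

```text
False [0.53543659 0.18534428 0.26156722]
1.8 False [ 0.2 -0.  -0.2] | 1.7 False [0.  0.  0.3] | 1.6 False [ 0.4 -0.2  0.3] | 1.5 False [ 0.4 -0.8  0.5] | 1.4 False [ 0.1 -0.1  0.3] | 1.3 False [ 0.3 -0.1 -0.2] | 1.2 False [-0.7 -0.3  0.4] | 1.1 False [ 0.3 -0.1  0.2] | 1.0 False [-0.2  1.  -0.1] | 0.9 False [-0.7  0.4  0.9] | 0.8 False [1.1 0.1 0.2] | 0.7 False [-0.1  0.5  1.6] | 0.6 False [0.1 0.3 0.2] | 0.5 False [ 0.9 -1.3  0.5] | 0.4 False [-0.  -0.9 -0.3] | 0.3 False [ 0.2  0.1 -0.4] | 0.2 False [-0.2  0.1  0.4] | 0.1 False [-0.5 -0.6  0.5] | 0.0 False [-0.  -0.9 -0.4] | True [ 0.52413747 -0.13203636  0.06021271] [ 0.52385081 -0.13193339  0.061     ]
64.4167
```

View pics/w6.png

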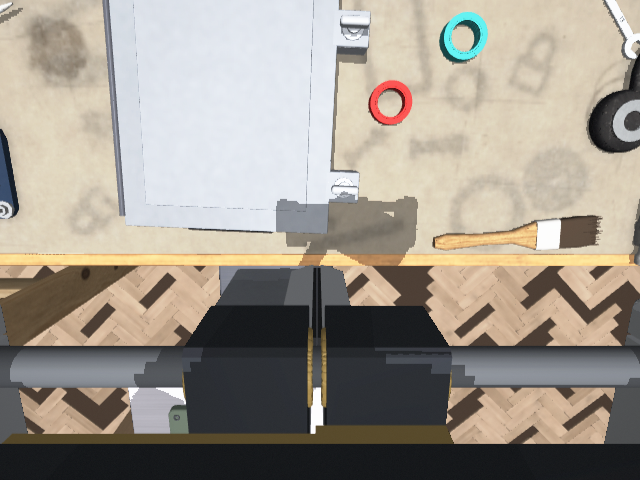

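The cover is shut: contact was at z = 0.060, as expected. The wings are at about (353,26) and (344,186). I'll take one close frame of each wing and view them in a single composite.

```bash
python3 - <<'E'
from h import *
import pickle
w=pickle.load(open("w6.pkl","rb")); P=back(w,[(344,187),(353,27)],.0825); print(P.round(4)); out=[]
S=[]
for i,p in enumerate(P):
    ctrl.movep([p[0]-.025,p[1],.17],down(-np.pi/2+CASE[2])); s=snapshot("wrist"); S.append(s)
    u=proj(s,p)[0].round().astype(int); x0,y0=u[0]-40,u[1]-50; s["org"]=(x0,y0); print(i,"org",x0,y0)
    c=s["color"][max(y0,0):y0+100,x0:x0+80]; out.append(cv2.resize(c,(400,5*c.shape[0]),interpolation=cv2.INTER_CUBIC)[:500])
pickle.dump(S,open("st.pkl","wb")); m=min(len(c) for c in out); cv2.imwrite("pics/st.png",np.hstack([c[:m] for c in out])); print(ctrl.get_obs()["clock"])
E
```

```text
[[ 0.4405 -0.1614  0.0825]
 [ 0.6022 -0.1675  0.0825]]
0 org 273 158
1 org 274 156
65.9
```

View pics/st.png

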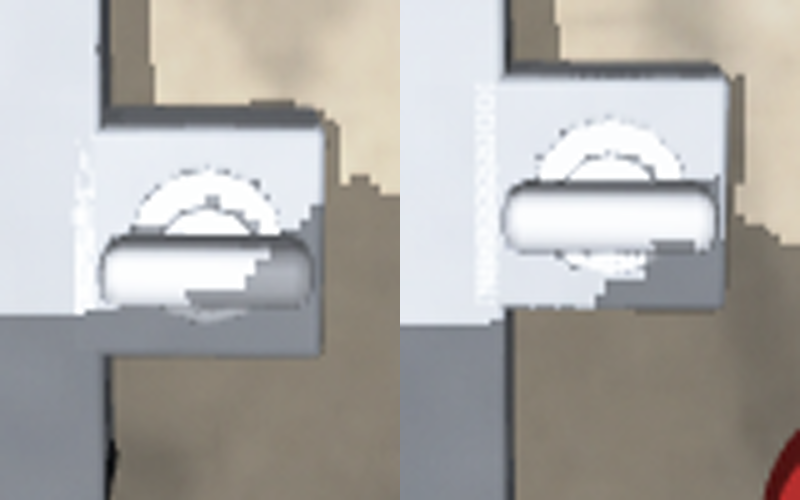

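The wings lie along y. Top-face centres are at crop (206,275) for the near one and (610,220) for the far one. I'll convert these, check them against the case geometry, then do the near stud.

```bash
cat >> h.py <<'E'
def stud(p,z0=.078,press=.0098):
    R=lambda d:down(CASE[2]-np.radians(d))
    ctrl.gripper_to(.022/.094,40)
    ctrl.movep([p[0],p[1],.13],R(0)); print("hit",ctrl.move_linear([p[0],p[1],z0],feed=.06,threshold=8))
    ctrl.gripper_to(0.0,40); o=ctrl.get_obs(); print("w",round(o["width"]*94,1),o["wrist_force"].round(1))
    ctrl.move_linear([p[0],p[1],z0-press],feed=.02); o=ctrl.get_obs(); print("pressed",o["ee_pos"].round(4),o["wrist_force"].round(1))
    for d in (15,30,45,60,75,90):
        ctrl.movep([p[0],p[1],z0-press],R(d)); o=ctrl.get_obs(); print(d,o["ee_pos"].round(4),o["wrist_force"].round(1),o["moment"].round(2),round(o["width"]*94,1))
    ctrl.gripper_to(.022/.094); ctrl.sleep(.2); ctrl.move_linear([p[0],p[1],.13],feed=.1); print("clock",ctrl.get_obs()["clock"])
E
python3 - <<'E'
from h import *
import pickle
S=pickle.load(open("st.pkl","rb")); W=[]
for s,(u,v) in zip(S,((206,275),(210,220))):
    W.append(back(s,[(s["org"][0]+(u-2)/5,s["org"][1]+(v-2)/5)],.0895)[0])
W=np.array(W); c,n=np.cos(CASE[2]),np.sin(CASE[2]); L=(W[:,:2]-CASE[:2])@np.array([[c,-n],[n,c]]); print(W.round(4),"local",L.round(4))
np.save("W.npy",W)
if abs(np.ptp(L[:,1]))<.004 and abs(L[:,0].sum())<.008: stud(W[0])
E
```

```text
[[ 0.4383 -0.1617  0.0895]
 [ 0.6081 -0.169   0.0895]] local [[-0.0844 -0.1329]
 [ 0.0855 -0.1339]]
hit False
w 8.2 [-4.8 -1.1  2.2]
pressed [ 0.4373 -0.1619  0.0685] [-5.6 -0.8  5.9]
15 [ 0.437  -0.1618  0.0684] [-7.3 -2.1  6.8] [-0.23  1.29  0.  ] 8.5
30 [ 0.4367 -0.1617  0.0683] [-7.1 -0.3  6.3] [-0.2   1.41 -0.02] 8.7
45 [ 0.4364 -0.1615  0.0682] [-7.1 -0.6  6. ] [-0.1   1.43  0.02] 8.1
60 [ 0.4362 -0.1612  0.0681] [-8.4  0.4  4.7] [-0.03  1.57  0.  ] 8.4
75 [ 0.4361 -0.161   0.068 ] [-7.1  1.   6.1] [0.11 1.54 0.02] 8.5
90 [ 0.4361 -0.1607  0.0679] [-8.2  0.6  6.4] [0.21 1.5  0.01] 8.5
clock 73.525
```

The near stud pressed in and turned freely. Now the far stud, followed by a check picture of both.

```bash
python3 - <<'E'
from h import *
W=np.load("W.npy"); stud(W[1]-[.001,0,0])
out=[]
for p in W:
    ctrl.movep([p[0]-.025,p[1],.17],down(-np.pi/2+CASE[2])); s=snapshot("wrist")
    u=proj(s,[p[0],p[1],.082])[0].round().astype(int); x0,y0=u[0]-40,max(u[1]-50,0)
    out.append(cv2.resize(s["color"][y0:y0+100,x0:x0+80],(320,400),interpolation=cv2.INTER_CUBIC))
ctrl.movep([.25,-.40,.30],down(-np.pi/2)); s=snapshot("side")
b=s["color"][170:410,220:460]
cv2.imwrite("pics/fin.png",np.vstack([np.hstack(out),np.hstack([cv2.resize(b,(200,200)),cv2.resize(s["color"][200:290,220:400],(400,200)),np.zeros((200,40,3),np.uint8)])]))
print(ctrl.get_obs()["clock"])
E
```

```text
hit False
w 8.4 [-2.2 -0.8  2. ]
pressed [ 0.607  -0.1691  0.0686] [-3.   0.1  5.9]
15 [ 0.6067 -0.1691  0.0685] [-4.   0.2  5.5] [-0.01  0.74 -0.03] 8.5
30 [ 0.6064 -0.1689  0.0684] [-4.3  0.3  6.1] [-0.01  0.86  0.04] 8.8
45 [ 0.6062 -0.1688  0.0682] [-5.2  0.5  6. ] [0.05 0.95 0.01] 8.8
60 [ 0.606  -0.1685  0.0681] [-5.8  0.7  5.7] [ 0.17  0.95 -0.03] 8.8
75 [ 0.6058 -0.1682  0.068 ] [-5.3  1.1  7.4] [0.26 1.02 0.01] 8.7
90 [ 0.6058 -0.1679  0.068 ] [-5.2  2.7  6.7] [ 0.46  1.04 -0.04] 8.3
clock 80.625
83.8667
```

View pics/fin.png

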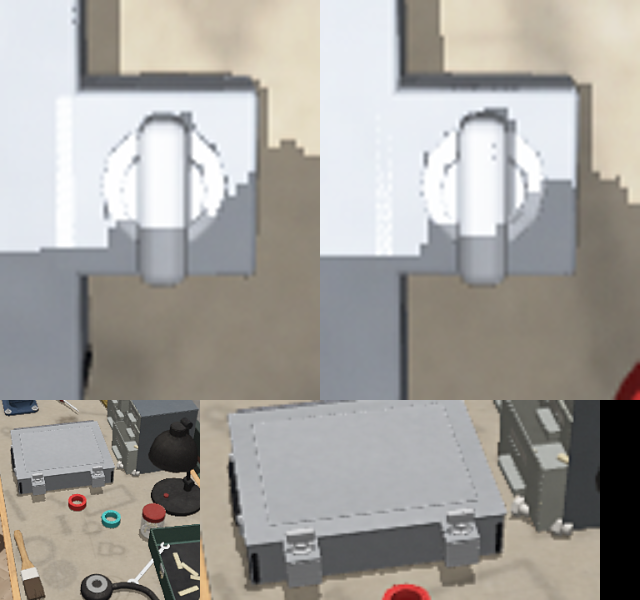

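Both wings now lie along the edge, the cover is shut and the jar is standing. A light touch on each wing top will confirm it dropped into its catch, which should leave the top about 6 mm lower, at z ≈ 0.0845.

```bash
python3 - <<'E'
from h import *
ctrl.gripper_to(0.0,20)
for p in ((.4361,-.1612),(.606,-.1685)):
    ctrl.movep([*p,.12],down(CASE[2])); ctrl.move_linear([*p,.093],feed=.1)
    print(ctrl.move_linear([*p,.079],feed=.01,threshold=2.5),ctrl.get_obs()["ee_pos"][2],ctrl.get_obs()["wrist_force"].round(1))
    ctrl.move_linear([*p,.13],feed=.1)
ctrl.movep([.25,-.40,.30],down(-np.pi/2)); print(ctrl.get_obs()["clock"])
E
```

```text
True 0.08447057350344823 [-0.  0.  5.]
True 0.08450512343350947 [-1.   0.1  4.9]
91.9083
```

Both wing tops are at 0.0845, so both studs are held in their catches. Handing in.

```bash
python3 -c "
from rig import ctrl
print(ctrl.close_job())"
```

```text
the job is handed in; nothing more can be done
None
```

The kit is packed and the job is handed in at about 92 s: easel folded flat, both padlocks and the black tape roll in the near bay, cover shut, both wing studs a quarter turn round and held in their catches, and the jar still standing; I saw no marker in any view, so none was packed.

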